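# Find the radius leaf that does not rock on an unmarked former insert

## Task

The steel former insert held between the two grey jaws of the tool plate has lost its size mark. Find out with the four radius leaves in the wooden stand (round noses for a hollow insert, hollow notches for a crowned one, radius 10 or 14 mm) which one fits it, touching only lightly, and leave that leaf standing upright on the insert, fully seated without rocking. Put every other leaf you tried back into a pocket of the stand, and leave the pot and the marker where they are.

Things in the scene. Friction and masses are not known exactly. Their poses are not given: they have to be found in the camera images.
- leaf_convex_10: steel radius leaf (mm), 12 thick, end down: round nose of radius 10 (0.3 less), bottom at z = -10. Origin: centre of the radius, mid-thickness; x across the thickness, y along the width. Shank 36 wide z = 16 to 24, shoulders z = 24, head 46 wide z = 24 to 56, gripped across its thickness; its top edge repeats the form: bump 17 wide, 5 high. 0.11-0.22 kg; any pocket.
- leaf_convex_14: steel radius leaf (mm), 12 thick, end down: round nose of radius 14 (0.3 less), bottom at z = -14. Origin: centre of the radius, mid-thickness; x across the thickness, y along the width. Shank 36 wide z = 16 to 24, shoulders z = 24, head 46 wide z = 24 to 56, gripped across its thickness; its top edge repeats the form: bump 24 wide, 7 high. 0.11-0.22 kg; any pocket.
- leaf_concave_10: steel radius leaf (mm), 12 thick, end down: notch of radius 10 (0.3 more), roof at z = 10, tips at z = 5, 28 over the tips. Origin: centre of the radius, mid-thickness; x across the thickness, y along the width. Shank 36 wide z = 16 to 24, shoulders z = 24, head 46 wide z = 24 to 64, gripped across its thickness; its top edge repeats the form: dip 17 wide, 5 deep. 0.11-0.22 kg; any pocket.
- leaf_concave_14: steel radius leaf (mm), 12 thick, end down: notch of radius 14 (0.3 more), roof at z = 14, tips at z = 7, 36 over the tips. Origin: centre of the radius, mid-thickness; x across the thickness, y along the width. Shank 36 wide z = 16 to 24, shoulders z = 24, head 46 wide z = 24 to 64, gripped across its thickness; its top edge repeats the form: dip 24 wide, 7 deep. 0.11-0.22 kg; any pocket.
- leaf_stand: wooden block 92 (x) x 112 (y) x 44 (z) mm, fixed, origin under its centre. Four open pockets 16 (x) x 39 (y) mm, 40 mm deep, at x = +-30, y = +-26 mm; a leaf hangs in a pocket with its shoulders on the block's top, its width along the block's y, thickness along x.
- tool_plate: dark steel plate 100 (x) x 112 (y) x 8 mm, fixed, origin under its middle. At y = +30 mm two grey jaws, 24 mm high, hold the insert to gauge; at y = -24 mm the three spare inserts of the set stand in a low rack (x = -32, 0, 32 mm). Inserts: 36 mm wide in y, 24 mm thick in x, unmarked, radius 10 or 14 mm. Which one is in the jaws changes and is not told.
- seat_axis (a point): centre of the radius of the insert in the jaws, at half its thickness, 40 mm above the bench; x along the trough or rib, y across, z up. The insert is hollow (trough open upwards, 60 degrees either side of straight down, rims half a radius below this point) or crowned (upright rib with half-round top, ledges 12 mm below this point).
- seat_fit (a point): same point as seat_axis. The fitting leaf's origin rests on it (within 0.5 mm in height and across), x axes parallel. Wrong leaves stop with their origin: nose 14 in trough 10: 6 mm above; nose 10 in trough 14: 4 below; nose on a crown: both radii above; notch 10 on crown 14: 6 above; notch 14 on crown 10: 4 below; notch on a trough: 10 or more below.
- white_pot: bystander: white plastic pot with lid, 73 x 69 x 69 mm, origin at the centre of its underside; leave it alone.
- marker: bystander: black felt marker lying, 132 mm long (along its y), 18 mm thick, origin under its middle; leave it alone.

How it is judged:
By the outcome, as a careful person would: the job done as asked, in the order asked, and still so for the second after the job is handed in, with the robot touching nothing.
It also fails if it takes over 51 s, if anything falls off the work surface, if the arm or the gripper's body presses on something with over 40 N, if the wrist force passes 120 N, or if a joint passes its speed limit or range.

## Robot

A 6-joint arm with a two-finger parallel gripper is mounted at the origin on a cart in front of the work surface, level with it; the furniture and walls round the work are solid. World frame = base frame: x ahead of the robot, y to its left, z up, the work surface at z = 0. Lengths are in mm, angles in degrees, forces in N, time in s.
With the tool pointing down it reaches from about 325 to 900 mm from the base axis. Payload 6.1 kg.
Tool frame: the origin (TCP) lies midway between the tips of the shut fingers; the grasp point (between the pads) lies 19 mm behind it (r.hold_point_z is the distance from the TCP to the grasp point, in mm); z points along the fingers, y is the direction in which the jaws open and shut (so a half turn about z gives the same grasp; the last joint's range is limited). The gripper opens to 85 mm and grips with 20 to 120 N. Pads are 22 mm wide; open, the fingers measure 114 mm over their backs; the gripper's body (76 mm by 85 mm) begins 54 mm behind the grasp point. The pads swing forward as they close: fully open they stand 13 mm farther back than shut.
Start: joints at [63.764, 12.628, 87.462, -0, 79.91, -7.225], TCP at [203.589, 590.904, 231.3] pointing down, gripper open.
Joint ranges: [-170.65, 170.65], [-52.31, 119.04], [5.05, 147.46], [-71.25, 251.25], [11.57, 151.72], [-153.62, 153.62]. Speed limits (degrees/s): [147.25, 147.25, 172.46, 180, 180, 180].

## Interface

Orientations are given as a 3x3 rotation matrix whose columns are the frame's x, y, z axes.
In Python, from station import sensors, viewer, job_done, r gives the robot as it stands. The module is installed in compiled form; this text tells all that it offers.
- The arm moves only by the tool arm_command, never from a script. Its argument "moves" is a list of rows, each a list of 7 numbers: the turn, a rotation vector about the tool's x, y, z as a fraction of full scale, then the shift along the tool's x, y, z as a fraction of full scale, then the opening, from -1 (shut) to 1 (fully open), so that 0 is half open. A call has 1 to 20 rows; each row is the pose to reach, as a shift and turn from the pose commanded when the call began, along the tool's axes at that moment; what a row does not reach only later rows make up. Full scale, the value 1, is 0.5 m for a shift and 1.5 rad for a turn. A row lasts 1/8 s, in which the tool goes at most 62.5 mm and 10.7 degrees, less where a joint would pass 70% of its speed; a pose out of reach is approached as far as the arm can. A call with a number of a shift or a turn outside -1 to 1 is refused whole. A call with a gripper value outside its range is refused whole. The fingers move at their own pace and stop on an object; "newtons" is the grip in N (left out, the last holds). Time passes only in rows, so rows that repeat a pose let the fingers close. It gives the time, the measured TCP pose, the force and the opening at its end, in the units of the state.
- sensors.observe(): the state, without advancing time (a new reading comes with each control period).
- viewer.snapshot(name): name is "scene" or "side" or "wrist"; returns (picture, depth): 384x512x3 uint8, blue, green, red; 384x512 float32, mm along the optical axis (not along the pixel's ray), 0 where there is no reading.
- viewer.get_calibration(name): a dict with "camera_matrix" (3x3 intrinsics, pixels), "view" (4x4, takes a point from world to camera coordinates); the wrist camera has in their place "T_tool_cam" (4x4, takes a point from camera to tool coordinates, whose origin is the TCP and whose axes are the flange's). Camera axes: x right, y up, looking along -z (the intrinsics and any distortion apply to the point x, -y, -z); pixel columns grow to the right and rows downward; lengths in mm; the calibration is good to about 2 mm. A picture is of the moment at which its call begins: read the wrist's pose just before it. get_calibration takes no time and is no camera call.
- job_done(): hands the job in, once; it reports no verdict.
The state is a dict: "t": time; "joint_pos": joint angles; "dq": joint speeds; "tau": joint torques, N m; "eef_pos": TCP position; "orientation": TCP orientation; "wrist_force": force on the tool from outside, world axes, zero at the start; "moment": the same for the moment, N m; "grip_width": finger opening in mm.
Only numpy, scipy, OpenCV 4.12 (cv2) and the standard library are available. Lean on these libraries where they do the work, as an engineer would, in place of code of your own. Each camera call takes 0.05 s, during which the arm holds its last target.

## Working session

There is one attempt and no reset: what is moved stays moved. The work goes in short steps, Python scripts to look and compute and a tool call to move; the robot and the scene stay as the last step left them, time stands still between calls to the robot, and variables do not carry over. Pictures are saved under pics/ and viewed, and the job is handed in when it is done.

Besides the shell and the picture viewer there is one more tool, called after "Request:" as name(argument=value, ...) on one line, values as JSON. arm_command: Moves the arm, as the interface text tells. Shift numbers are shares of 0.5 m and turn numbers shares of 1.5 rad, none past 1 either way. Its arguments: {"type":"object","properties":{"moves":{"type":"array"},"newtons":{"type":"number"}},"required":["moves"]}

```bash
mkdir -p pics; ls; cat > h.py <<'E'
import numpy as np, cv2, pickle
from station import sensors, viewer, job_done, r
def snap(name,fn):
    s=sensors.observe(); p,d=viewer.snapshot(name); p=np.asarray(p)
    cv2.imwrite(f'pics/{fn}.png',p); c=viewer.get_calibration(name)
    pickle.dump((name,s,p,d,c),open(f'pics/{fn}.pkl','wb')); return s,p,d,c
E
python3 - <<'E'
from h import *
s,p,d,c=snap('scene','s0'); print(c); print(s['t'],s['wrist_force'],s['eef_pos'],s['orientation'],s['grip_width'],r.hold_point_z)
s,p,d,c=snap('side','e0'); print(c)
s,p,d,c=snap('wrist','w0'); print(c)
E
```

```text
pics
{'camera_matrix': array([[408.9928904 ,   0.        , 260.600103  ],
       [  0.        , 408.9928904 , 193.67698682],
       [  0.        ,   0.        ,   1.        ]]), 'view': array([[ 7.47429521e-01, -6.64079096e-01, -1.86564940e-02,
        -4.45300695e+02],
       [ 4.30706313e-01,  4.63001917e-01,  7.74674962e-01,
        -3.20302524e+02],
       [-5.05807456e-01, -5.87050406e-01,  6.32084360e-01,
        -5.78094680e+02],
       [ 0.00000000e+00,  0.00000000e+00,  0.00000000e+00,
         1.00000000e+00]])}
0.0 [-0.07269401 -0.12475842 -0.46723116] [203.32768904 590.34799276 230.16546667] [[-9.45458800e-01  3.25740577e-01 -8.56361903e-04]
 [ 3.25741631e-01  9.45457069e-01 -1.82218333e-03]
 [ 2.16094366e-04 -2.00175199e-03 -9.99997973e-01]] 85.59955106764406 18.700000000000003
{'camera_matrix': array([[361.6116458 ,   0.        , 260.35854811],
       [  0.        , 361.6116458 , 182.4554281 ],
       [  0.        ,   0.        ,   1.        ]]), 'view': array([[-9.58596119e-01, -2.84279320e-01,  1.66957905e-02,
         5.64372900e+02],
       [ 1.98431007e-01, -6.24761781e-01,  7.55180675e-01,
        -1.62186814e+02],
       [-2.04251357e-01,  7.27226227e-01,  6.55304050e-01,
        -7.63804388e+02],
       [ 0.00000000e+00,  0.00000000e+00,  0.00000000e+00,
         1.00000000e+00]])}
{'camera_matrix': array([[334.84491144,   0.        , 252.73197839],
       [  0.        , 334.84491144, 192.18277718],
       [  0.        ,   0.        ,   1.        ]]), 'T_tool_cam': array([[ 1.24517429e-03,  9.46821293e-01,  3.21757500e-01,
         8.32112279e+01],
       [ 9.99998988e-01, -1.40031402e-03,  2.50729496e-04,
        -2.49688402e-01],
       [ 6.87957564e-04,  3.21756863e-01, -9.46822078e-01,
        -1.42121650e+02],
       [ 0.00000000e+00,  0.00000000e+00,  0.00000000e+00,
         1.00000000e+00]])}
```

View pics/s0.png

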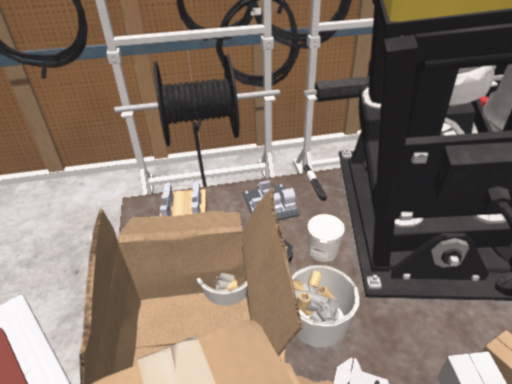

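View pics/e0.png

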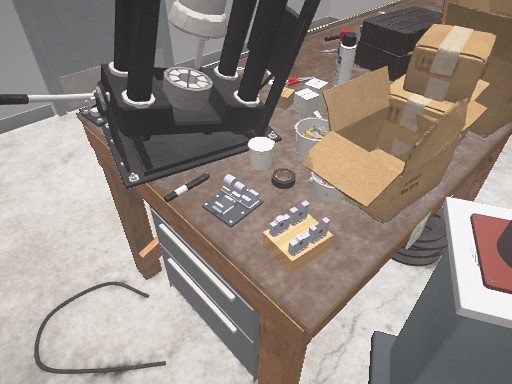

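View pics/w0.png

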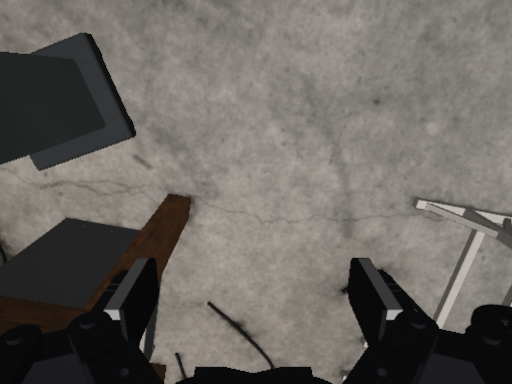

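The side view shows the stand at (298,232), the plate at (232,200), the marker at (187,187) and the pot at (261,152). The wrist camera sees only floor. I'll turn pixels into positions and zoom in.

```bash
cat >> h.py <<'E'
def load(fn): return pickle.load(open(f'pics/{fn}.pkl','rb'))
def T_wc(name,s,c):
    if name!='wrist': return np.linalg.inv(c['view'])
    T=np.eye(4); T[:3,:3]=np.array(s['orientation']); T[:3,3]=s['eef_pos']
    return T@c['T_tool_cam']
def ray(fn,u,v):
    name,s,p,d,c=load(fn); K=c['camera_matrix']; T=T_wc(name,s,c)
    dc=np.array([(u-K[0,2])/K[0,0],-(v-K[1,2])/K[1,1],-1]); return T[:3,3],T[:3,:3]@dc
def atz(fn,u,v,z):
    o,q=ray(fn,u,v); return o+q*(z-o[2])/q[2]
def dep(fn,u,v):
    o,q=ray(fn,u,v); d=load(fn)[3]; return o+q*d[int(round(v)),int(round(u))]
def cloud(fn):
    name,s,p,d,c=load(fn); K=c['camera_matrix']; T=T_wc(name,s,c)
    v,u=np.mgrid[0:384,0:512]; q=np.stack([(u-K[0,2])/K[0,0],-(v-K[1,2])/K[1,1],-np.ones_like(u)],-1)
    P=q*d[...,None]; P=P@T[:3,:3].T+T[:3,3]; P[d<=0]=np.nan; return P
def proj(fn,X):
    name,s,p,d,c=load(fn); K=c['camera_matrix']; T=np.linalg.inv(T_wc(name,s,c))
    X=np.atleast_2d(X); q=X@T[:3,:3].T+T[:3,3]
    return np.stack([K[0,0]*q[:,0]/-q[:,2]+K[0,2],-K[1,1]*q[:,1]/-q[:,2]+K[1,2]],-1)
E
python3 - <<'E'
from h import *
for n,(u,v) in dict(stand=(298,232),standfront=(265,236),plate=(232,205),pot=(261,140),marker=(187,187),tape=(284,178)).items():
    print(n,dep('e0',u,v).round(1),atz('e0',u,v,10).round(1))
p=load('e0')[2]; cv2.imwrite('pics/e0z.png',cv2.resize(p[130:280,150:350],None,fx=4,fy=4,interpolation=cv2.INTER_CUBIC))
E
```

```text
stand [475.2 110.4  45. ] [478.8  79.4  10. ]
standfront [539.2 135.3  37.8] [545.1 112.2  10. ]
plate [643.5  50.1  17.1] [646.2  43.3  10. ]
pot [ 634.8 -157.3   67.7] [ 657.8 -238.8   10. ]
marker [771.7  22.5  15.7] [775.1  16.8  10. ]
tape [ 554.5 -103.9   -1.3] [552.  -90.7  10. ]
```

View pics/e0z.png

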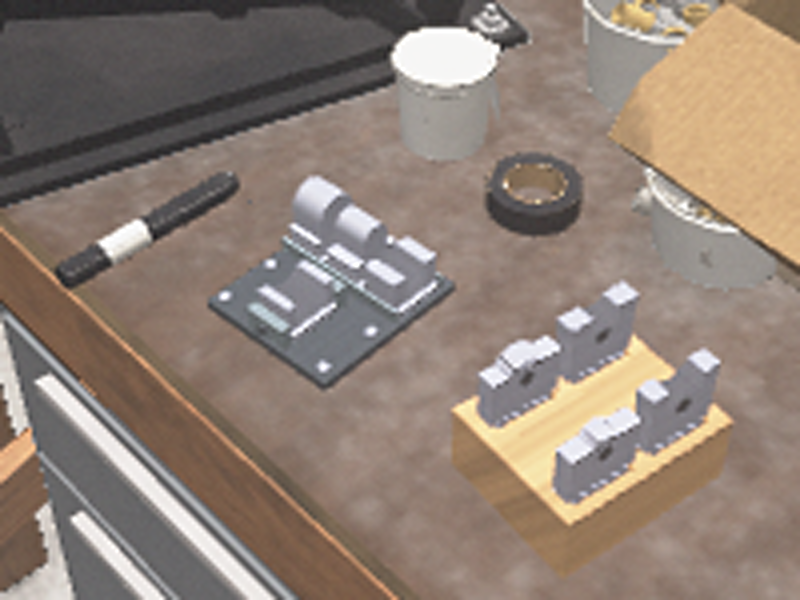

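```bash
python3 - <<'E'
from h import *
f=lambda a,b,z: atz('e0',150+(a-1.5)/4,130+(b-1.5)/4,z)[:2].round(1)
S=[f(452,408,44),f(570,524,44),f(732,423,44),f(640,338,44)]
print('stand',S,np.mean([S[0],S[2]],0))
P=[f(208,304,8),f(325,386,8),f(455,286,8)]
print('plate',P,np.mean([P[0],P[2]],0))
for Q in(S,P):
    for i in range(2):
        d=Q[i+1]-Q[i]; print(np.linalg.norm(d),np.degrees(np.arctan2(d[1],d[0])))
print('leaf',[f(*a,44) for a in [(482,424),(556,388),(562,500),(636,470)]])
E
```

```text
stand [array([545.9, 130.5]), array([471. , 184.4]), array([405. ,  97.2]), array([461.7,  51.3])] [475.45 113.85]
plate [array([714.9,  65. ]), array([626.5, 105.6]), array([579.5,   6.2])] [647.2  35.6]
92.27794969547166 144.26022153117148
109.36105339653601 -127.12137714073477
97.27754108734449 155.33181581664726
109.95162572695321 -115.30651802856156
leaf [array([528.1, 136.3]), array([497.4, 100.8]), array([477.9, 171.5]), array([446.7, 142.3])]
```

```bash
python3 - <<'E'
from h import *
P=np.concatenate([cloud('e0').reshape(-1,3),cloud('s0').reshape(-1,3)]); P=P[~np.isnan(P[:,0])]
xs=range(150,950,50); ys=range(600,-450,-50)
print('y\\x   ',*[f'{x:4d}' for x in xs])
for y in ys:
    row=[]
    for x in xs:
        m=(abs(P[:,0]-x-25)<25)&(abs(P[:,1]-y-25)<25)&(P[:,2]<1000)
        row.append(f'{P[m,2].max():4.0f}' if m.sum()>2 else '   .')
    print(f'{y:5d} ',*row)
E
```

```text
y\x     150  200  250  300  350  400  450  500  550  600  650  700  750  800  850  900
  600  -819 -820    .    .    .    .    .    .    .    .    .    .    .    .    .    .
  550  -820    .    .    .    .    .    .    .    .    .    .    .    .    .    .    .
  500  -821    .    .    .    .    .    .    .    .    .    .    .    .    .    .    .
  450     .    .    .    .    .    .    .    .    .    .    .    .    .    .    .    .
  400     .    .    .    .    .    .    .    .    .    .    .    .    .    .    .    .
  350     .    .    .    .    .    .    .    .    .    .    .    .    .    .    .    .
  300     .    .    .    .    .    .    .    .    .    .    .    .    .    .    .    .
  250     .    .    .    .    2    3    3    .    .    .    .    .    .    .    .    .
  200     .    .    .    .    3    4    3    2    3    .    .    .    .    . -826 -822
  150     0    .    .    2    3   45   82   47    4    4   -1 -824 -822 -821 -820 -810
  100     2    .    .    3    3   87   86   84    3   10    3    3 -822 -820 -822 -812
   50     2    .    2  132  129   87   86   86    3   34   36   12   19   19 -820   14
    0     1    2    3  161  148  132  118    4   37   53   55   11   21   15  205  213
  -50     2    3  240  182  164  154  139  116    3   50   56   20   21  423  421  284
 -100     1  247  247   81  163  164  158   22   22    3    3    3   26  420  355  214
 -150   193  249   14   15   62  190  239   21   70   71   71   26  367  371  212  391
 -200   245  248 -820 -820  166  243  243   81   67   71  134  394  397  396  381  213
 -250   241  185   15   15  219  244  241   87  497  451  388  391  369  192  382  212
 -300   308  309  274  191  243  243   83  502  502  439  386  146  371  378  309    .
 -350   308  310  310  303  243   11   79  467  501  501  440  359  382  370  264    .
 -400   309  310  308  300    .    .   15    8  336  355  358  357  351  259   52    .
```

Request:
arm_command(moves=[[0, 0, 1, -0.99, -0.65, -0.04, -0.05], [0, 0, 1, -0.99, -0.65, -0.04, -0.05], [0, 0, 1, -0.99, -0.65, -0.04, -0.05], [0, 0, 1, -0.99, -0.65, -0.04, -0.05], [0, 0, 1, -0.99, -0.65, -0.04, -0.05], [0, 0, 1, -0.99, -0.65, -0.04, -0.05], [0, 0, 1, -0.99, -0.65, -0.04, -0.05], [0, 0, 1, -0.99, -0.65, -0.04, -0.05], [0, 0, 1, -0.99, -0.65, -0.04, -0.05], [0, 0, 1, -0.99, -0.65, -0.04, -0.05], [0, 0, 1, -0.99, -0.65, -0.04, -0.05], [0, 0, 1, -0.99, -0.65, -0.04, -0.05], [0, 0, 1, -0.99, -0.65, -0.04, -0.05]])

```text
t: 1.78
eef_pos: [565.0, 123.5, 251.2]
orientation: [[0.257, 0.967, -0.0], [0.967, -0.257, 0.0], [0.0, -0.0, -1.0]]
wrist_force: [1.0, -0.3, 0.6]
grip_width: 40.5
```

```bash
python3 - <<'E'
from h import *
s,p,d,c=snap('wrist','w1'); print(s['t'],s['eef_pos'],s['orientation'],s['joint_pos'],s['grip_width'],s['wrist_force'])
cv2.imwrite('pics/w1z.png',cv2.resize(p,(800,600),interpolation=cv2.INTER_CUBIC))
E
```

```text
1.775 [564.99728441 123.53196825 251.18046232] [[ 2.56550661e-01  9.66530693e-01 -4.21792293e-04]
 [ 9.66530776e-01 -2.56550576e-01  2.46378855e-04]
 [ 1.29921670e-04 -4.70883890e-04 -9.99999881e-01]] [4.51288923e+00 5.56163190e+00 9.32500234e+01 1.61640254e-02
 8.12113263e+01 1.93759032e+01] 40.47775439736995 [ 0.95681279 -0.28878311  0.63747177]
```

View pics/w1z.png

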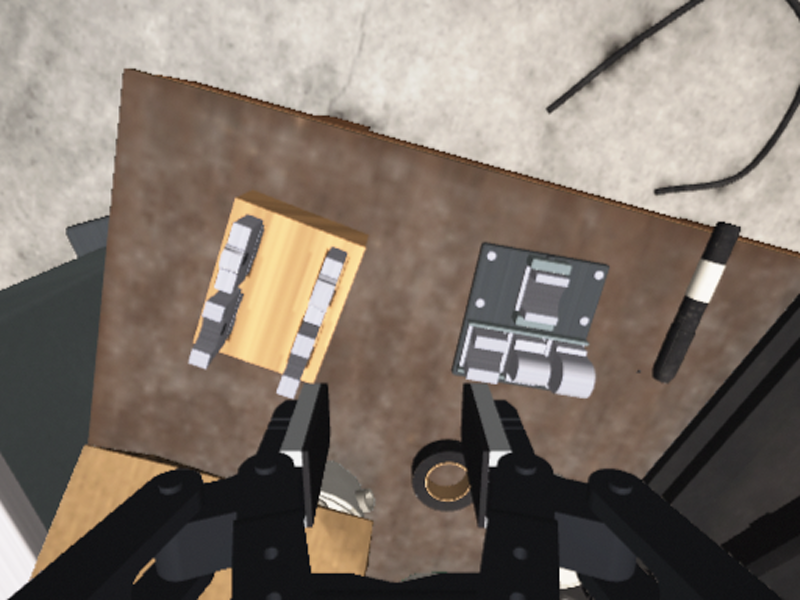

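```bash
python3 - <<'E'
from h import *
p=load('w1')[2]
a=cv2.resize(p[115:265,110:250],None,fx=4,fy=4,interpolation=cv2.INTER_CUBIC)
b=cv2.resize(p[145:265,280:400],None,fx=5,fy=5,interpolation=cv2.INTER_CUBIC)
cv2.imwrite('pics/w1a.png',a);cv2.imwrite('pics/w1b.png',b)
E
```

```text
(no output)
```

View pics/w1a.png

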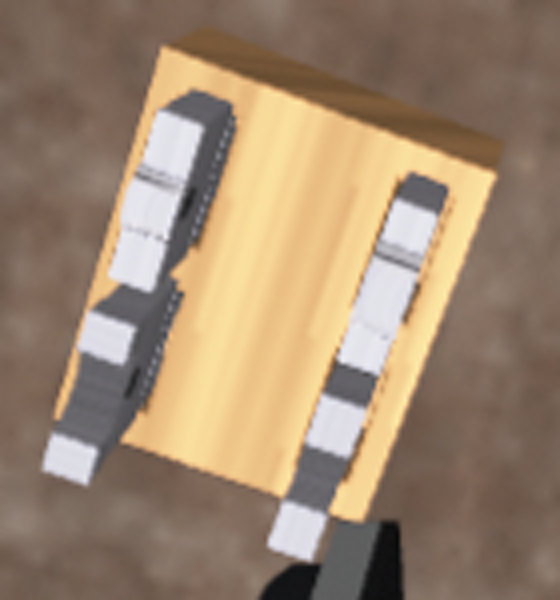

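View pics/w1b.png

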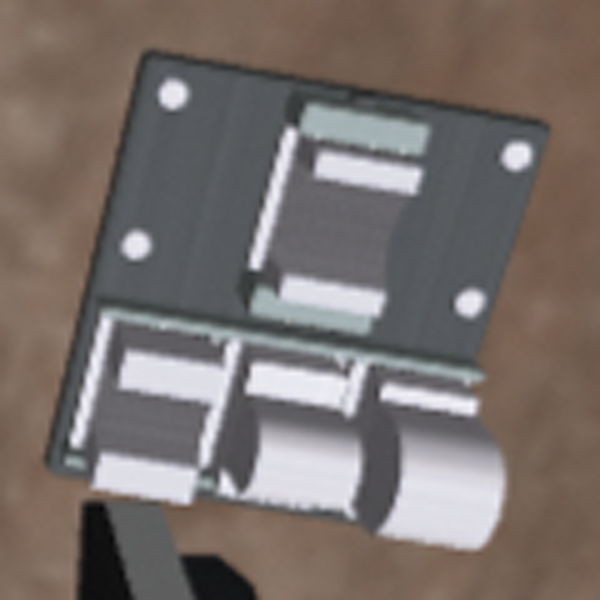

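```bash
python3 - <<'E'
from h import *
A=lambda a,b,z: atz('w1',110+(a-1.5)/4,115+(b-1.5)/4,z)[:2]
B=lambda a,b,z: atz('w1',280+(a-2)/5,145+(b-2)/5,z)[:2]
def rep(Q):
    for i in range(2):
        d=Q[i+1]-Q[i]; print(np.linalg.norm(d).round(1),np.degrees(np.arctan2(d[1],d[0])).round(1))
    print('centre',(Q[0]+Q[2])/2)
rep([A(163,45,44),A(497,173,44),A(362,522,44)])
rep([B(47,468,8),B(145,52,8),B(550,125,8)])
# leaf head ends in stand: top of head shoulders z: flats at 44+32=76
print('cvxR ends', A(415,192,76),A(358,372,76)); print('cvxL',A(175,112,76),A(130,290,76))
P=cloud('w1')
# depth check
for n,(u,v) in dict(standtop=(110+300/4,115+300/4),plate=(280+120/5,145+150/5),rim=(280+365/5,145+172/5),rim2=(280+330/5,145+298/5),bottom=(280+330/5,145+235/5),sprim=(280+170/5,145+372/5),spbot=(280+150/5,145+425/5),leafR=(110+408/4,115+225/4),leafRb=(110+385/4,115+290/4),leafL=(110+150/4,115+205/4)).items():
    print(n,P[int(v),int(u)].round(1))
E
```

```text
92.0 -36.3
111.7 -126.5
centre [475.45404907 113.22636923]
109.7 65.1
98.7 -25.1
centre [648.78640922  33.70427275]
cvxR ends [528.88584281 138.12870762] [501.14402894  96.8693225 ]
cvxL [479.26799969 171.4462679 ] [452.89460454 132.26748154]
standtop [483.7 109.7  43.2]
plate [617.1  81.2   5.5]
rim [667.2  71.   32.1]
rim2 [654.4  43.5  32.9]
bottom [658.4  54.9  25.3]
sprim [615.   35.4  34.7]
spbot [607.9  20.3  29.8]
leafR [525.  130.3  75.4]
leafRb [515.8 117.8  81.8]
leafL [466.5 151.9  79.1]
```

Request:
arm_command(moves=[[0, 0, 0.25, -0.038, -0.093, 0.182, -0.1], [0, 0, 0.25, -0.038, -0.093, 0.182, -0.1], [0, 0, 0.25, -0.038, -0.093, 0.182, -0.1], [0, 0, 0.25, -0.038, -0.093, 0.182, -0.1]])

```text
t: 2.33
eef_pos: [517.7, 116.6, 162.6]
orientation: [[0.59, 0.807, 0.004], [0.807, -0.59, 0.0], [0.002, 0.003, -1.0]]
wrist_force: [0.3, 0.3, 0.2]
grip_width: 38.7
```

```bash
python3 - <<'E'
from h import *
s,p,d,c=snap('wrist','w2'); print(s['t'],s['eef_pos'],s['orientation'],s['dq'],s['grip_width'],s['wrist_force'])
cv2.imwrite('pics/w2z.png',cv2.resize(p,(800,600),interpolation=cv2.INTER_CUBIC))
E
```

```text
2.325 [517.70760604 116.63393059 162.56153764] [[ 5.90430767e-01  8.07079658e-01  3.73294940e-03]
 [ 8.07084560e-01 -5.90435786e-01  3.09842458e-04]
 [ 2.45413446e-03  2.82986531e-03 -9.99992985e-01]] [-0.25030187 -0.22858096 -1.72828905  0.04092844 -0.18261397  0.69146661] 38.695626888724014 [0.33672535 0.32419319 0.17380984]
```

View pics/w2z.png

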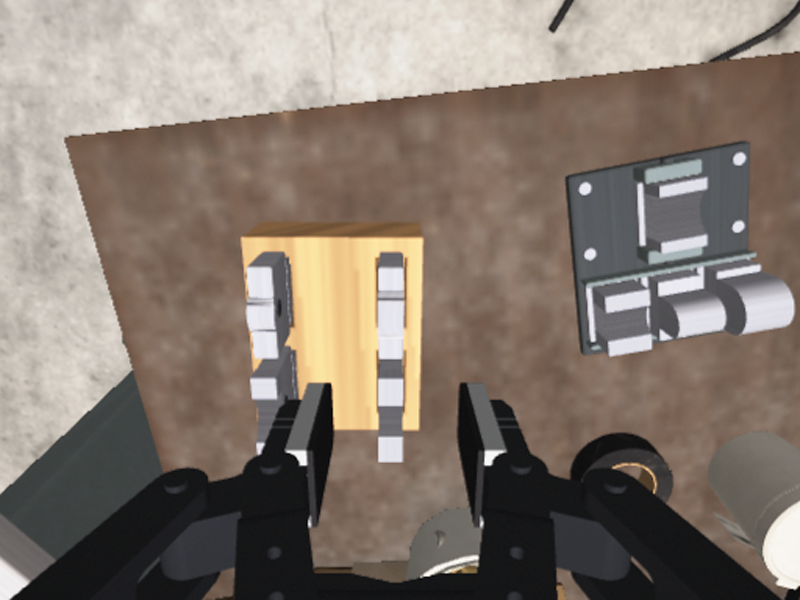

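```bash
python3 - <<'E'
from h import *
p=load('w2')[2]
cv2.imwrite('pics/w2a.png',cv2.resize(p[140:300,150:280],None,fx=5,fy=5,interpolation=cv2.INTER_CUBIC)[:790])
cv2.imwrite('pics/w2b.png',cv2.resize(p[85:230,355:515],None,fx=5,fy=5,interpolation=cv2.INTER_CUBIC)[:600])
E
```

```text
(no output)
```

View pics/w2a.png

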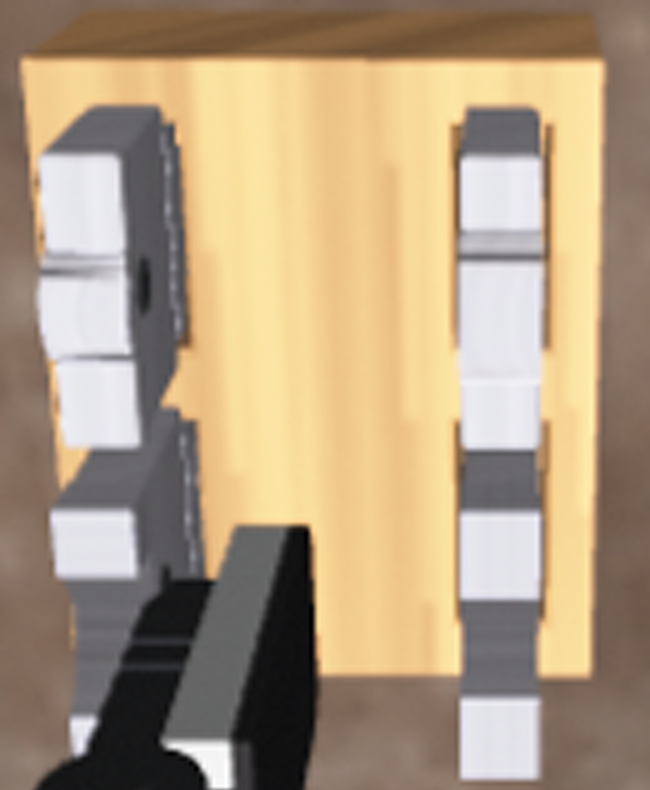

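View pics/w2b.png

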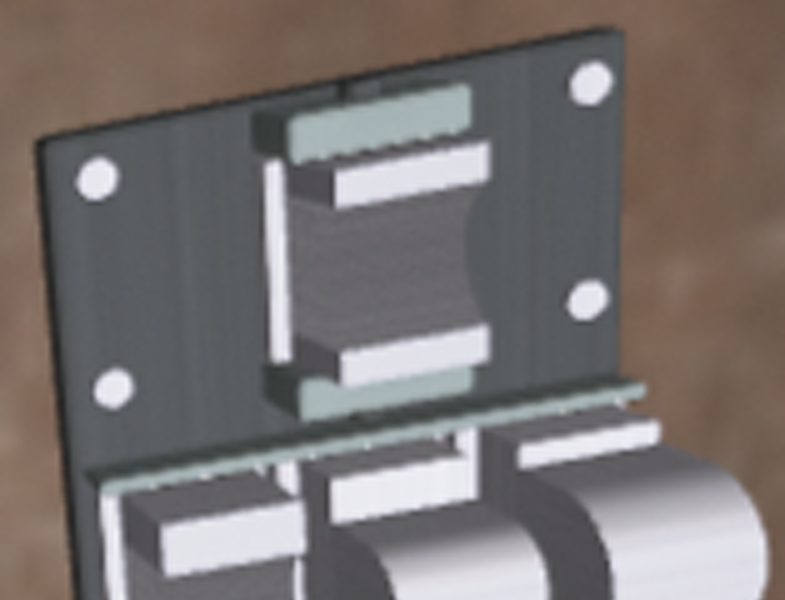

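```bash
python3 - <<'E'
from h import *
A=lambda a,b,z: atz('w2',150+(a-2)/5,140+(b-2)/5,z)[:2]
B=lambda a,b,z: atz('w2',355+(a-2)/5,85+(b-2)/5,z)[:2]
th=np.radians(-36.3); print('leaf76',A(501,155,76),A(501,448,76),'rightTop',A(501,155,76)-23*np.array([-np.sin(th),np.cos(th)]))
print('stand corners',[A(*q,44).round(1) for q in [(22,58),(605,58),(590,676)]], (A(22,58,44)+A(590,676,44))/2)
P=cloud('w2')
for q in [(501,190),(501,310),(501,340),(501,420),(85,200),(85,310),(85,330),(85,400)]:
    print(q,P[int(140+q[1]/5),int(150+q[0]/5)].round(1))
R=[(335,172),(490,140),(490,178),(335,207),(340,350),(488,322),(490,358),(345,387)]
Q=np.array([B(*q,33) for q in R]); print(Q.round(1)); print('seat',Q.mean(0), 'trough',Q[2:6].mean(0))
d=(Q[1]-Q[0]); print('len',[np.linalg.norm(Q[i]-Q[j]).round(1) for i,j in[(0,1),(3,2),(0,3),(3,4),(2,5),(0,7),(1,6)]], np.degrees(np.arctan2(*(Q[1]-Q[0])[::-1])), np.degrees(np.arctan2(*(Q[6]-Q[1])[::-1])),np.degrees(np.arctan2(*(Q[7]-Q[0])[::-1])))
C=[B(38,143,8),B(622,30,8)]; print(C,np.linalg.norm(C[1]-C[0]),np.degrees(np.arctan2(*(C[1]-C[0])[::-1])))
for q in [(410,175),(410,355),(400,270),(430,270),(220,545),(200,590)]:
    print(q,P[int(85+q[1]/5),int(355+q[0]/5)].round(1))
E
```

```text
leaf76 [528.56043332 134.7007885 ] [501.69270646  98.09507514] rightTop [514.94413021 116.16443801]
stand corners [array([471.6, 185.3]), array([546., 131.]), array([479. ,  40.5])] [475.31535215 112.88306954]
(501, 190) [525.5 130.2  76. ]
(501, 310) [516.2 117.5  82.6]
(501, 340) [513.4 113.7  82.1]
(501, 420) [504.3 101.3  75.7]
(85, 200) [476.6 163.9  75.4]
(85, 310) [467.5 151.8  79.7]
(85, 330) [465.7 149.5  80.1]
(85, 400) [456.  140.2  75. ]
[[657.6  78.9]
 [679.8  68.9]
 [677.2  63.4]
 [655.   73.9]
 [645.   52.3]
 [666.8  42.1]
 [664.5  36.4]
 [642.8  46.1]]
seat [661.07636738  57.74786632] trough [661.0053857   57.92754474]
len [np.float64(24.4), np.float64(24.5), np.float64(5.6), np.float64(23.9), np.float64(23.7), np.float64(36.0), np.float64(35.9)] -24.291315617033124 -115.25339852833464 -114.28603703389258
[array([626.59278995, 104.17395175]), array([716.32742988,  61.92635269])] 99.18248448749756 -25.211333578669624
(410, 175) [667.6  70.5  31.9]
(410, 355) [654.3  43.7  32.2]
(400, 270) [661.3  54.9  26.3]
(430, 270) [665.6  51.6  25.6]
(220, 545) [612.4  34.2  35. ]
(200, 590) [606.5  26.   29.9]
```

Request:
arm_command(moves=[[0, 0, 0, 0, -0.002, 0.1, -0.1], [0, 0, 0, 0, -0.002, 0.19, -0.1], [0, 0, 0, 0, -0.002, 0.215, -0.1], [0, 0, 0, 0, -0.002, 0.22, -0.1], [0, 0, 0, 0, -0.002, 0.22, -0.1]])

```text
t: 3.0
eef_pos: [517.2, 116.8, 52.5]
orientation: [[0.594, 0.805, 0.004], [0.805, -0.594, 0.0], [0.002, 0.003, -1.0]]
wrist_force: [-0.1, 0.1, 0.2]
grip_width: 38.2
```

Request:
arm_command(moves=[[0, 0, 0, -0.003, -0.003, 0.002, -0.1], [0, 0, 0, -0.003, -0.003, 0.002, -0.4], [0, 0, 0, -0.003, -0.003, 0.002, -1], [0, 0, 0, -0.003, -0.003, 0.002, -1], [0, 0, 0, -0.003, -0.003, 0.002, -1], [0, 0, 0, -0.003, -0.003, 0.002, -1]], newtons=40)

```text
t: 3.75
eef_pos: [513.5, 116.3, 49.9]
orientation: [[0.594, 0.804, 0.001], [0.804, -0.594, -0.0], [0.001, 0.001, -1.0]]
wrist_force: [0.0, 0.1, 6.2]
grip_width: 11.1
```

Request:
arm_command(moves=[[0, 0, 0, 0, 0, -0.04, -1], [0, 0, 0, 0, 0, -0.12, -1], [0, 0, 0, 0, 0, -0.2, -1], [0, 0, 0, 0, 0, -0.2, -1]])

```text
t: 4.25
eef_pos: [515.3, 116.6, 152.5]
orientation: [[0.594, 0.804, 0.006], [0.804, -0.594, 0.001], [0.004, 0.005, -1.0]]
wrist_force: [-0.6, 0.2, -1.4]
grip_width: 11.5
```

```bash
python3 - <<'E'
from h import *
s,p,d,c=snap('wrist','w3'); print(s['t'],s['eef_pos'],s['orientation'],s['dq'],s['grip_width'],s['wrist_force'],s['moment'])
cv2.imwrite('pics/w3z.png',cv2.resize(p,(800,600),interpolation=cv2.INTER_CUBIC))
s,p,d,c=snap('side','e3')
E
```

```text
4.25 [515.26526031 116.55662646 152.51106036] [[ 5.93988766e-01  8.04449898e-01  6.14067560e-03]
 [ 8.04462730e-01 -5.94002824e-01  6.00522581e-04]
 [ 4.13066898e-03  4.58324099e-03 -9.99980966e-01]] [ 0.05320016  2.48775537  3.30864125 -0.07851644 -1.5595637  -0.02263516] 11.47294204142669 [-0.5524088   0.20778374 -1.41265221] [-0.04115254 -0.0047046   0.0022936 ]
```

View pics/w3z.png

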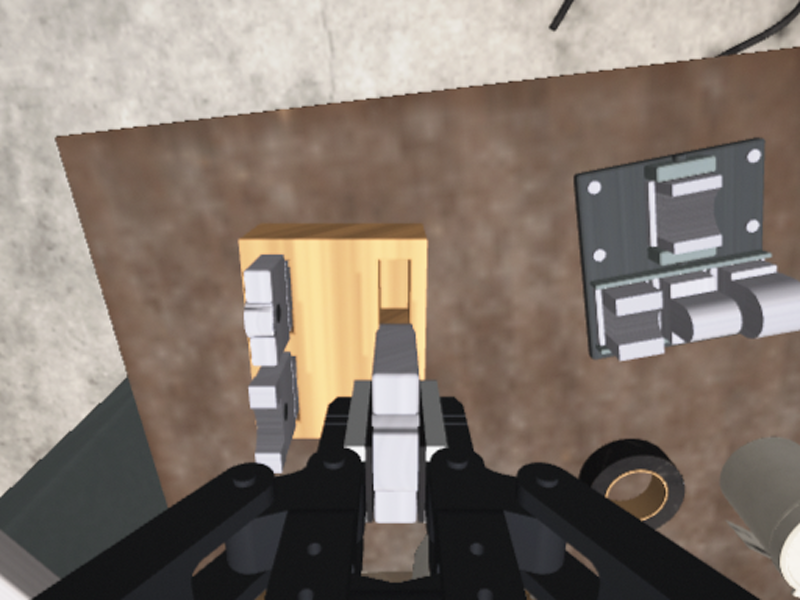

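```bash
python3 - <<'E'
from h import *
p=load('w3')[2]
cv2.imwrite('pics/w3a.png',cv2.resize(p[195:345,210:300],None,fx=5,fy=5,interpolation=cv2.INTER_CUBIC))
p=load('e3')[2]
cv2.imwrite('pics/e3a.png',cv2.resize(p[120:260,190:340],None,fx=5,fy=5,interpolation=cv2.INTER_CUBIC)[:, :800])
E
```

```text
(no output)
```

View pics/w3a.png

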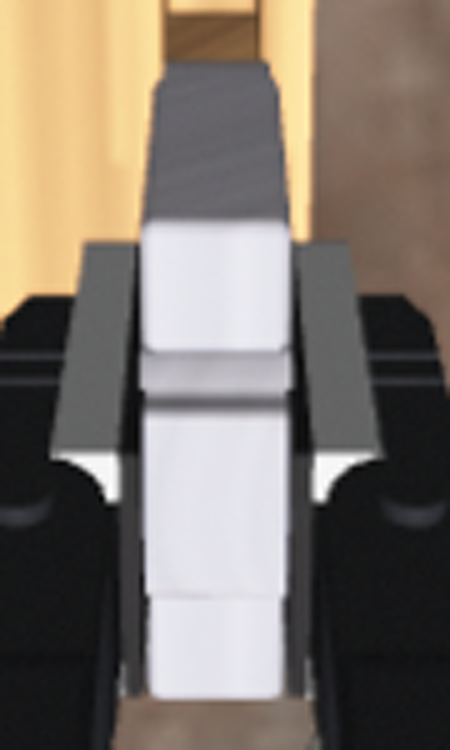

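View pics/e3a.png

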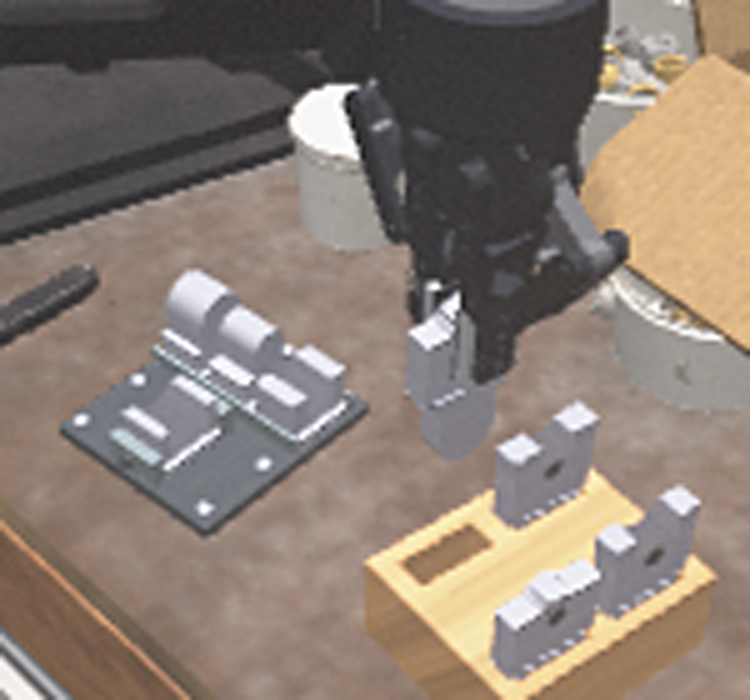

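```bash
python3 - <<'E'
from h import *
from scipy.optimize import least_squares
c=load('w3')[4]; K=c['camera_matrix']; Tc=np.linalg.inv(c['T_tool_cam'])
def pr(X):
    q=Tc[:3,:3]@X+Tc[:3,3]; return np.array([K[0,0]*q[0]/-q[2]+K[0,2],K[1,1]*-q[1]/-q[2]+K[1,2]])
px=lambda a,b:(210+(a-2)/5,195+(b-2)/5)
# tool coords of leaf points: leaf y along tool x, leaf x along tool y, z up = -tool z
obs={(6,23,56):px(291,222),(-6,23,56):px(142,222),(6,-23,56):px(284,698),(-6,-23,56):px(150,698),(0,23,24):(px(220,62))}
def f(t):
    dx,dy,h,tilt=t; e=[]
    for (lx,ly,lz),o in obs.items():
        y=ly*np.cos(tilt)-lz*np.sin(tilt); z=ly*np.sin(tilt)+lz*np.cos(tilt)
        q=pr(np.array([dx+y,dy+lx,h-z]))-o; e+=list(q)
    return e
s=least_squares(f,[0,0,30,0]); print(s.x,np.round(s.fun,2))
s=least_squares(lambda t:f([t[0],t[1],t[2],0]),[0,0,30]); print(s.x,np.round(s.fun,2))
# seat re-measure from w3
p=load('w3')[2]
cv2.imwrite('pics/w3b.png',cv2.resize(p[85:230,355:512],None,fx=5,fy=5,interpolation=cv2.INTER_CUBIC)[:600])
E
```

```text
[1.96608649e+00 1.41318816e-01 3.05961811e+01 1.70970976e-02] [ 0.9   0.03 -0.42 -0.01  0.44 -0.13 -0.52 -0.17 -0.5   0.3 ]
[ 0.68116041  0.14236137 31.27428443] [ 0.76 -0.47 -0.29 -0.51  0.41  0.03 -0.48 -0.01 -0.5   1.18]
```

View pics/w3b.png

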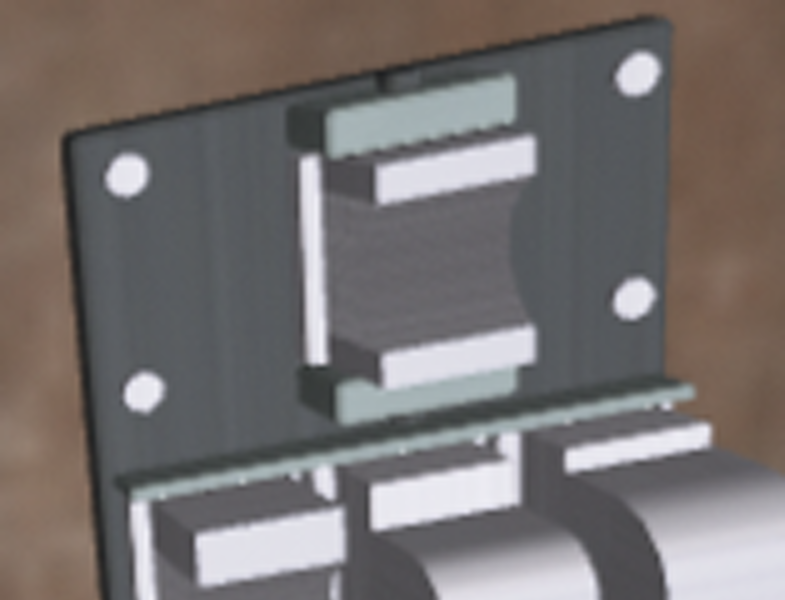

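Request:
arm_command(moves=[[0, 0, -0.131, 0.077, 0.304, 0.03, -1], [0, 0, -0.131, 0.077, 0.304, 0.03, -1], [0, 0, -0.131, 0.077, 0.304, 0.04, -1], [0, 0, -0.131, 0.077, 0.304, 0.044, -1], [0, 0, -0.131, 0.077, 0.304, 0.044, -1], [0, 0, -0.131, 0.077, 0.304, 0.044, -1]])

```text
t: 5.1
eef_pos: [656.9, 57.7, 126.8]
orientation: [[0.425, 0.905, -0.001], [0.905, -0.425, 0.0], [-0.0, -0.001, -1.0]]
wrist_force: [-0.7, 1.1, -0.5]
grip_width: 11.8
```

```bash
python3 - <<'E'
from h import *
s,p,d,c=snap('wrist','w4'); print(s['t'],s['eef_pos'],s['orientation'],s['dq'],s['grip_width'],s['wrist_force'],s['moment'])
cv2.imwrite('pics/w4z.png',cv2.resize(p[150:350,190:350],None,fx=4,fy=4,interpolation=cv2.INTER_CUBIC)[:600])
cv2.imwrite('pics/w4f.png',p)
s,p,d,c=snap('side','e4')
E
```

```text
5.1 [656.92731992  57.67263688 126.75803806] [[ 4.24832910e-01  9.05270630e-01 -1.44415493e-03]
 [ 9.05271679e-01 -4.24833083e-01  1.99945122e-04]
 [-4.32520343e-04 -1.39229582e-03 -9.99998937e-01]] [ 0.05679358 -0.82806231 -0.51290163 -0.06406493 -0.08172802 -0.0705465 ] 11.751846246150421 [-0.73071714  1.05055094 -0.50693416] [-0.03201158  0.03601726 -0.02585537]
```

View pics/w4f.png

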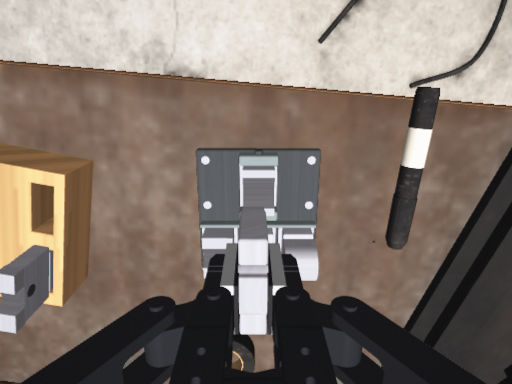

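View pics/w4z.png

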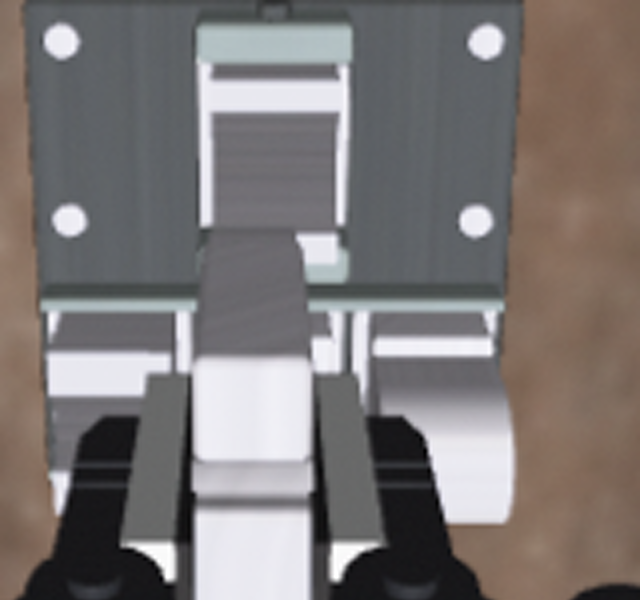

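```bash
python3 - <<'E'
from h import *
B=lambda a,b,z: atz('w4',190+(a-1.5)/4,150+(b-1.5)/4,z)[:2]
Q=[B(212,80,33),B(342,79,33),B(340,112,33),B(212,112,33)]
r2=[B(339,237,33),B(339,262,33)]
for q in Q+r2: print(q.round(1))
for v in (Q[1]-Q[0],Q[2]-Q[3]): print(np.linalg.norm(v),np.degrees(np.arctan2(v[1],v[0])))
th=np.radians(-25.1); ey=np.array([-np.sin(th),np.cos(th)]); ex=np.array([np.cos(th),np.sin(th)])
c1=(Q[0]+Q[1])/2-18*ey; c2=(Q[2]+Q[3])/2-12.12*ey; print('seat est',c1,c2)
mid=(Q[2]+r2[0])/2-12*ex; print('from right side',mid,(Q[1]+r2[1])/2-12*ex)
# in tool frame
s=load('w4')[1]; R=np.array(s['orientation']); t=np.array(s['eef_pos'])
m=np.mean([c1,c2,mid],0); print('seat in tool',(R.T@(np.r_[m,40]-t)).round(2))
C=[B(25,2,8),B(522,2,8)]; v=C[1]-C[0]; print(np.degrees(np.arctan2(v[1],v[0])))
# leaf in tool
from scipy.optimize import least_squares
c=load('w4')[4]; K=c['camera_matrix']; Tc=np.linalg.inv(c['T_tool_cam'])
def pr(X):
    q=Tc[:3,:3]@X+Tc[:3,3]; return np.array([K[0,0]*q[0]/-q[2]+K[0,2],K[1,1]*-q[1]/-q[2]+K[1,2]])
px=lambda a,b:(190+(a-1.5)/4,150+(b-1.5)/4)
obs={(6,23,56):px(311,356),(-6,23,56):px(193,356),(0,23,24):px(252,231)}
obs[(0,18,16)]=px(252,231); del obs[(0,23,24)]
def f(t):
    dx,dy,h=t; e=[]
    for (lx,ly,lz),o in obs.items(): e+=list(pr(np.array([dx+ly,dy+lx,h-lz]))-o)
    return e
s=least_squares(f,[0,0,30]); print(s.x,np.round(s.fun,2))
p=load('e4')[2]
cv2.imwrite('pics/e4a.png',cv2.resize(p[80:230,170:300],None,fx=5,fy=5,interpolation=cv2.INTER_CUBIC))
E
```

```text
[658.3  78.6]
[679.8  68.8]
[677.   63.2]
[655.7  73.2]
[666.8  40.8]
[664.7  36.1]
23.64353847618239 -24.580293963105795
23.470542133693712 -25.0323432124135
seat est [661.42149462  57.41885455] [661.17578946  57.22901317]
from right side [661.01295385  57.09814749] [661.40513211  57.53705108]
seat in tool [ 1.47  4.17 86.75]
-25.04311511011465
[ 4.18525517 -0.1325174  25.02344219] [ 1.54 -0.89 -1.58 -0.94  0.06  2.41]
```

View pics/e4a.png

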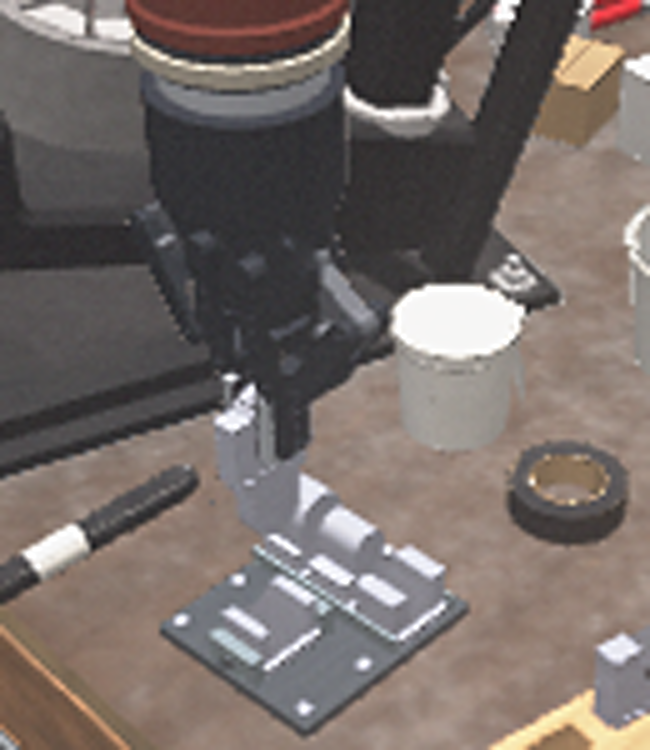

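Request:
arm_command(moves=[[0, 0, 0, 0, 0.008, 0.03, -1], [0, 0, 0, 0, 0.008, 0.08, -1], [0, 0, 0, 0, 0.008, 0.1, -1], [0, 0, 0, 0, 0.008, 0.1, -1], [0, 0, 0, 0, 0.008, 0.1, -1], [0, 0, 0, 0, 0.008, 0.1, -1]])

```text
t: 5.95
eef_pos: [662.6, 55.3, 78.5]
orientation: [[0.425, 0.905, 0.002], [0.905, -0.425, -0.0], [0.001, 0.002, -1.0]]
wrist_force: [0.1, -0.8, -1.2]
grip_width: 11.2
```

```bash
python3 - <<'E'
from h import *
s,p,d,c=snap('wrist','w5'); print(s['t'],s['eef_pos'],s['orientation'],s['dq'],s['grip_width'],s['wrist_force'],s['moment'])
cv2.imwrite('pics/w5z.png',cv2.resize(p[150:350,190:350],None,fx=4,fy=4,interpolation=cv2.INTER_CUBIC)[:600])
s,p,d,c=snap('side','e5')
cv2.imwrite('pics/e5a.png',cv2.resize(p[100:230,170:300],None,fx=5,fy=5,interpolation=cv2.INTER_CUBIC)[:600])
E
```

```text
5.95 [662.60378227  55.29574148  78.50886814] [[ 4.25429748e-01  9.04989285e-01  1.98085846e-03]
 [ 9.04991113e-01 -4.25430466e-01 -6.48891829e-05]
 [ 7.83993522e-04  1.82026509e-03 -9.99998036e-01]] [-0.00750615  0.00268603  0.09539265 -0.05757241 -0.00567062  0.05345465] 11.159564517324876 [ 0.12699754 -0.80754445 -1.20759348] [ 0.03598289 -0.00027851 -0.02437682]
```

View pics/w5z.png

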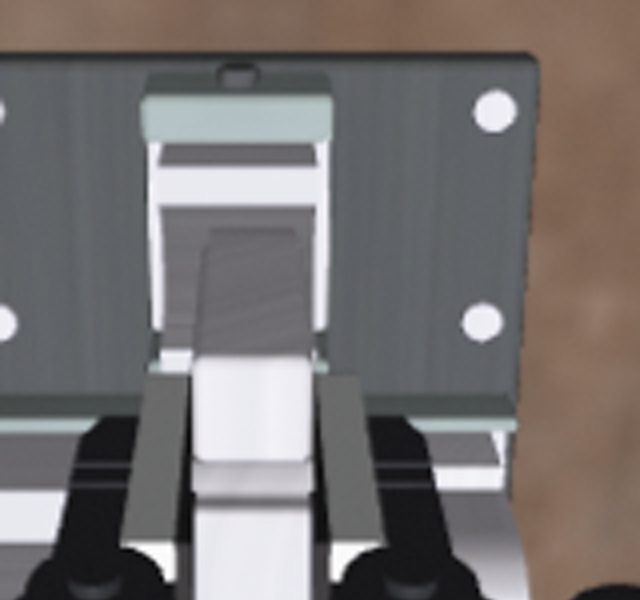

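View pics/e5a.png

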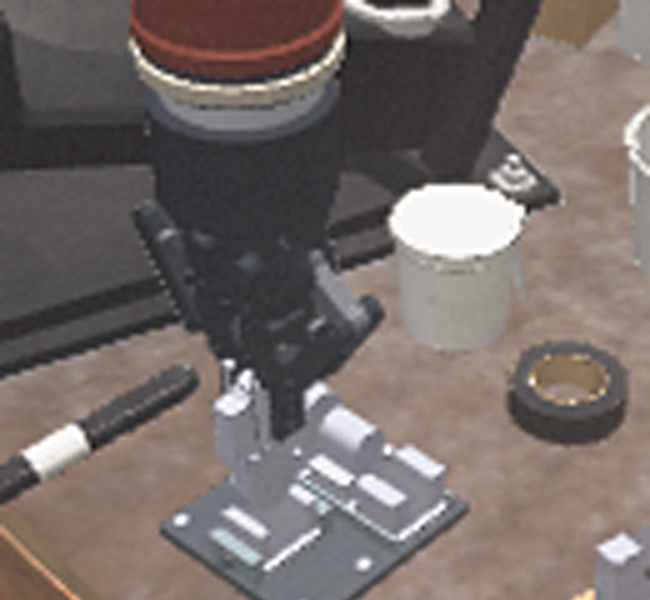

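```bash
python3 - <<'E'
from h import *
from scipy.optimize import least_squares
s=load('w5')[1]; c=load('w5')[4]; K=c['camera_matrix']; Tc=np.linalg.inv(c['T_tool_cam'])
def pr(X):
    q=Tc[:3,:3]@X+Tc[:3,3]; return np.array([K[0,0]*q[0]/-q[2]+K[0,2],K[1,1]*-q[1]/-q[2]+K[1,2]])
px=lambda a,b:np.array((190+(a-1.5)/4,150+(b-1.5)/4))
obs={(12,18,-7):px(317,166),(-12,18,-7):px(158,166),(12,12.12,-7):px(315,206),(-12,12.12,-7):px(160,206),(-12,-12.12,-7):px(161,350)}
def f(t,h=None):
    dx,dy=t[:2]; h=t[2] if h is None else h; e=[]
    for (lx,ly,lz),o in obs.items(): e+=list(pr(np.array([dx+ly,dy+lx,h-lz]))-o)
    return e
a=least_squares(f,[0,0,38]); print('seat free h',a.x,np.round(a.fun,2))
a=least_squares(lambda t:f(t,38.5),[0,0]); print('seat',a.x,np.round(a.fun,2))
seat=obs
for nm in ((0,23,24),):
    obs={(6,23,56):px(311,356),(-6,23,56):px(193,356),(6,23,24):px(299,229),(-6,23,24):px(209,229)}
    a=least_squares(f,[0,0,31]); print('leaf',a.x,np.round(a.fun,2))
    for h in(30,31): a=least_squares(lambda t:f(t,h),[0,0]); print('leaf',a.x,np.round(a.fun,2))
E
```

```text
seat free h [ 0.16337592 -2.40477872 41.31587015] [ 0.06  0.5  -0.15  0.44  0.39 -0.32 -0.44 -0.37  0.14 -0.27]
seat [ 1.22884717 -2.33832115] [ 0.41  0.33 -0.4   0.27  0.75 -0.35 -0.68 -0.41 -0.08  0.22]
leaf [ 0.71945839 -0.04650773 31.78676581] [ 0.83 -0.71 -0.41 -0.75  0.97  0.92 -1.49  0.88]
leaf [ 1.53500042 -0.04695531] [ 1.06 -0.52 -0.65 -0.57  1.13  0.7  -1.64  0.67]
leaf [ 1.07850989 -0.04670466] [ 0.93 -0.63 -0.51 -0.67  1.04  0.82 -1.56  0.79]
```

Request:
arm_command(moves=[[0, 0, 0, 0, -0.005, 0, -1], [0, 0, 0, 0, -0.005, 0.004, -1], [0, 0, 0, 0, -0.005, 0.008, -1], [0, 0, 0, 0, -0.005, 0.008, -1], [0, 0, 0, 0, -0.005, 0.008, -1]])

```text
t: 6.68
eef_pos: [659.5, 56.3, 73.2]
orientation: [[0.426, 0.905, -0.0], [0.905, -0.426, -0.0], [-0.0, -0.0, -1.0]]
wrist_force: [0.0, -0.1, -1.4]
grip_width: 11.8
```

Request:
arm_command(moves=[[0, 0, 0, 0, 0, 0.002, -1], [0, 0, 0, 0, 0, 0.003, -1], [0, 0, 0, 0, 0, 0.003, -1], [0, 0, 0, 0, 0, 0.003, -1]])

```text
t: 7.18
eef_pos: [659.5, 56.3, 71.8]
orientation: [[0.425, 0.905, 0.0], [0.905, -0.425, -0.0], [0.0, 0.0, -1.0]]
wrist_force: [-0.0, 0.5, -0.9]
grip_width: 11.9
```

Request:
arm_command(moves=[[0, 0, 0, 0, 0, 0.002, -1], [0, 0, 0, 0, 0, 0.002, -1], [0, 0, 0, 0, 0, 0.002, -1]])

```text
t: 7.55
eef_pos: [659.5, 56.4, 70.8]
orientation: [[0.425, 0.905, -0.0], [0.905, -0.425, 0.0], [-0.0, -0.0, -1.0]]
wrist_force: [-0.5, 0.5, -1.3]
grip_width: 11.2
```

Request:
arm_command(moves=[[0, 0, 0, 0, 0, 0.002, -1], [0, 0, 0, 0, 0, 0.002, -1], [0, 0, 0, 0, 0, 0.002, -1]])

```text
t: 7.92
eef_pos: [659.8, 56.5, 70.1]
orientation: [[0.425, 0.905, 0.001], [0.905, -0.425, 0.0], [0.0, 0.001, -1.0]]
wrist_force: [1.4, 1.3, 1.9]
grip_width: 11.3
```

Request:
arm_command(moves=[[0, 0, 0, 0.001, 0, 0, -1], [0, 0, 0, 0.001, 0, 0, -1], [0, 0, 0, 0.001, 0, 0, -1]])

```text
t: 8.3
eef_pos: [659.8, 56.7, 69.9]
orientation: [[0.426, 0.905, 0.0], [0.905, -0.426, -0.0], [0.0, 0.0, -1.0]]
wrist_force: [0.7, -0.3, 0.8]
grip_width: 11.4
```

Request:
arm_command(moves=[[0, 0, 0, 0, 0, 0.001, -1], [0, 0, 0, 0, 0, 0.001, -1], [0, 0, 0, 0, 0, 0.001, -1]])

```text
t: 8.68
eef_pos: [659.9, 56.8, 69.8]
orientation: [[0.426, 0.905, 0.0], [0.905, -0.426, -0.0], [0.0, 0.0, -1.0]]
wrist_force: [-0.5, 0.3, 4.5]
grip_width: 11.3
```

```bash
python3 - <<'E'
from h import *
s,p,d,c=snap('wrist','w6'); print(s['t'],s['eef_pos'],s['orientation'],s['wrist_force'],s['moment'])
cv2.imwrite('pics/w6z.png',cv2.resize(p[150:350,190:350],None,fx=4,fy=4,interpolation=cv2.INTER_CUBIC)[:600])
s,p,d,c=snap('side','e6')
cv2.imwrite('pics/e6a.png',cv2.resize(p[130:230,180:290],None,fx=6,fy=6,interpolation=cv2.INTER_CUBIC)[:600])
E
```

```text
8.675 [659.92042039  56.82673953  69.785523  ] [[ 4.25503327e-01  9.04956723e-01  4.98896529e-04]
 [ 9.04956836e-01 -4.25503379e-01 -2.03491615e-06]
 [ 2.10440648e-04  4.52345688e-04 -9.99999876e-01]] [-0.54519545  0.31089437  4.52703   ] [ 0.05165928  0.14669526 -0.00926392]
```

View pics/w6z.png

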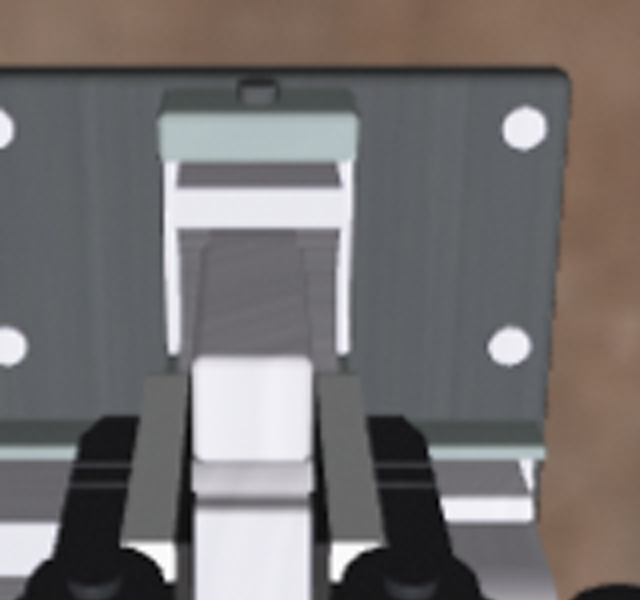

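View pics/e6a.png

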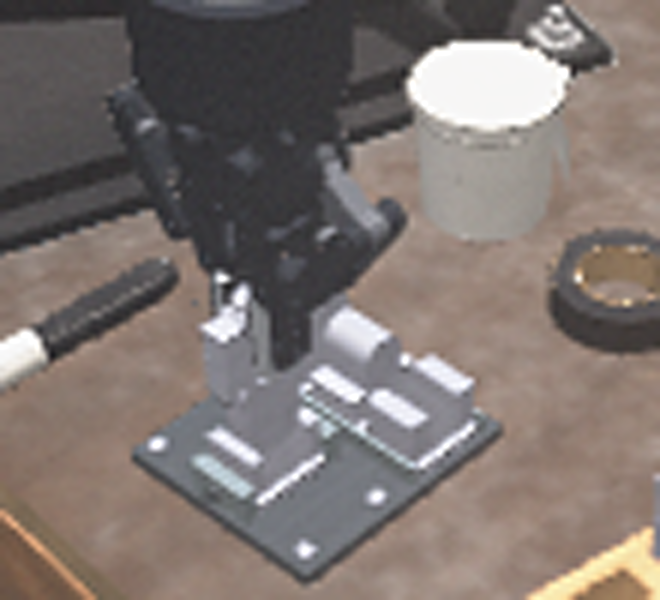

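Request:
arm_command(moves=[[0, 0, 0, 0, 0, 0, -0.7], [0, 0, 0, 0, 0, 0, -0.66], [0, 0, 0, 0, 0, 0, -0.6]], newtons=20)

```text
t: 9.15
eef_pos: [659.3, 56.8, 68.7]
orientation: [[0.426, 0.905, -0.001], [0.905, -0.426, -0.0], [-0.0, -0.001, -1.0]]
wrist_force: [-0.3, 0.7, 1.0]
grip_width: 17.1
```

```bash
python3 - <<'E'
from h import *
s,p,d,c=snap('wrist','w7'); print(s['t'],s['eef_pos'],s['grip_width'],s['wrist_force'],s['moment'])
cv2.imwrite('pics/w7z.png',cv2.resize(p[150:350,190:350],None,fx=4,fy=4,interpolation=cv2.INTER_CUBIC)[:800])
E
```

```text
9.15 [659.31876868  56.76534131  68.73545557] 17.096013656861235 [-0.34527127  0.65240394  1.00692672] [ 0.0083854  -0.02125247 -0.044573  ]
```

View pics/w7z.png

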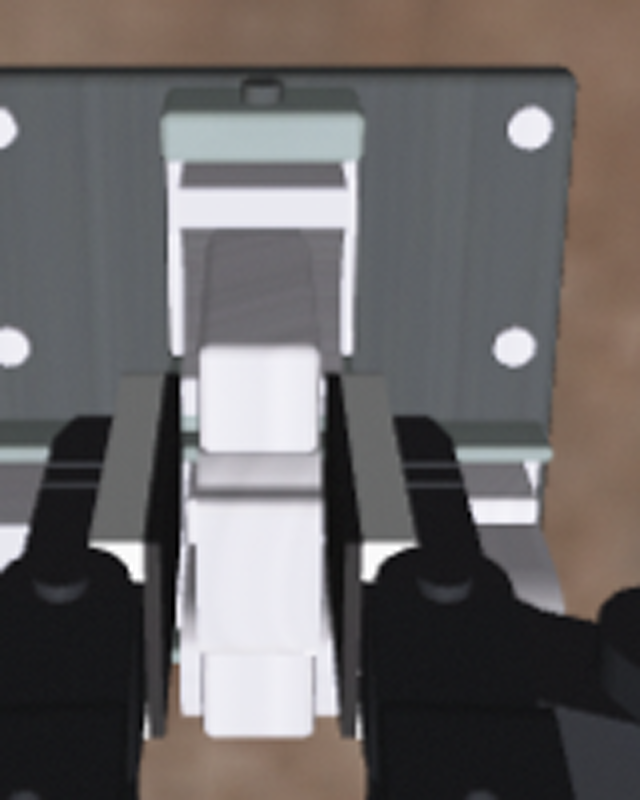

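```bash
cat > lf.py <<'E'
from h import *
from scipy.optimize import least_squares
def fit(fn,obs,x0=(0,0,30,0),hfix=None):
    c=load(fn)[4]; K=c['camera_matrix']; Tc=np.linalg.inv(c['T_tool_cam'])
    def f(t):
        dx,dy,h,tilt=t; e=[]
        for (lx,ly,lz),o in obs.items():
            y=ly*np.cos(tilt)-lz*np.sin(tilt); z=ly*np.sin(tilt)+lz*np.cos(tilt)
            q=Tc[:3,:3]@np.array([dx+y,dy+lx,h-z])+Tc[:3,3]
            e+=[K[0,0]*q[0]/-q[2]+K[0,2]-o[0],-K[1,1]*q[1]/-q[2]+K[1,2]-o[1]]
        return np.array(e)
    if hfix is None: a=least_squares(f,x0)
    else: a=least_squares(lambda t:f([t[0],t[1],hfix,t[2]]),[0,0,0])
    return a.x.round(3),a.fun.round(2)
E
python3 - <<'E'
from lf import *
px=lambda a,b:np.array((190+(a-1.5)/4,150+(b-1.5)/4))
o7={(6,23,56):px(321,345),(-6,23,56):px(200,345),(6,-23,56):px(312,738),(-6,-23,56):px(203,738),(6,23,24):px(312,229),(-6,23,24):px(210,229)}
print('w7',fit('w7',o7)); 
px3=lambda a,b:(210+(a-2)/5,195+(b-2)/5)
o3={(6,23,56):px3(291,222),(-6,23,56):px3(142,222),(6,-23,56):px3(284,698),(-6,-23,56):px3(150,698),(6,23,24):px3(275,62),(-6,23,24):px3(165,62)}
print('w3',fit('w3',o3)); 
print(fit('w7',o7,hfix=28.9)); print(fit('w3',o3,hfix=30))
E
```

```text
w7 (array([ 1.2120e+00,  6.9100e-01,  3.0118e+01, -1.8000e-02]), array([ 0.44,  0.04, -0.45, -0.  ,  0.83, -0.08,  0.  , -0.12, -0.61,
        0.1 , -0.31,  0.07]))
w3 (array([1.867e+00, 1.730e-01, 3.077e+01, 1.700e-02]), array([ 0.96, -0.01, -0.32, -0.05,  0.5 , -0.26, -0.43, -0.3 ,  1.17,
        0.36, -2.03,  0.32]))
(array([ 2.098,  0.683, -0.014]), array([ 0.62, -0.01, -0.62, -0.06,  0.95,  0.58, -0.13,  0.54, -0.5 ,
       -0.46, -0.43, -0.49]))
(array([2.439, 0.172, 0.019]), array([ 1.07, -0.02, -0.43, -0.06,  0.58,  0.13, -0.51,  0.09,  1.25,
       -0.  , -2.11, -0.04]))
```

Request:
arm_command(moves=[[0, 0, 0, 0, 0.001, 0, -0.4], [0, 0, 0, 0, 0.001, 0, -0.2], [0, 0, 0, 0, 0.001, 0, -0.2]])

```text
t: 9.57
eef_pos: [660.2, 56.6, 69.3]
orientation: [[0.426, 0.905, 0.0], [0.905, -0.426, -0.0], [0.0, 0.0, -1.0]]
wrist_force: [0.3, 0.1, 0.1]
grip_width: 33.9
```

```bash
python3 - <<'E'
from h import *
s,p,d,c=snap('wrist','w8'); print(s['t'],s['eef_pos'],s['grip_width'],s['wrist_force'],s['moment'])
cv2.imwrite('pics/w8z.png',cv2.resize(p[150:350,190:350],None,fx=4,fy=4,interpolation=cv2.INTER_CUBIC)[:800])
E
```

```text
9.575 [660.17967718  56.5843294   69.30925845] 33.93904159582754 [0.30839653 0.07541673 0.05587611] [ 0.01904873 -0.0082036  -0.00479137]
```

View pics/w8z.png

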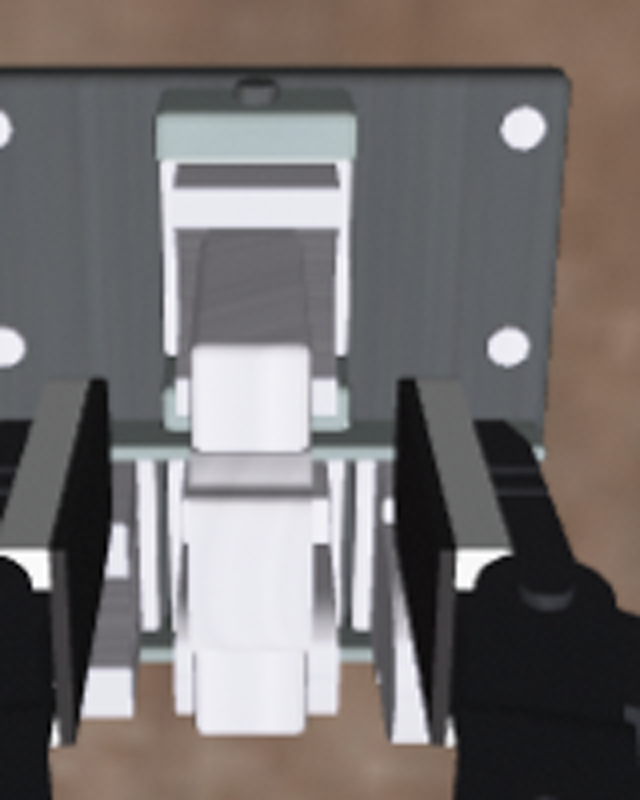

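Request:
arm_command(moves=[[0, 0, 0, 0, -0.001, -0.02, -0.1], [0, 0, 0, 0, -0.001, -0.08, -0.1], [0, 0, 0, 0, -0.001, -0.2, -0.1], [0, 0, 0, 0, -0.001, -0.25, -0.1], [0, 0, 0, -0.1, -0.05, -0.3, -0.1], [0, 0, 0, -0.15, -0.05, -0.3, -0.1], [0, 0, 0, -0.15, -0.05, -0.3, -0.1], [0, 0, 0, -0.15, -0.05, -0.3, -0.1]])

```text
t: 10.62
eef_pos: [605.9, -0.3, 219.7]
orientation: [[0.426, 0.905, 0.001], [0.905, -0.426, 0.0], [0.001, 0.0, -1.0]]
wrist_force: [0.5, 0.6, -0.3]
grip_width: 38.3
```

```bash
python3 - <<'E'
from h import *
s,p,d,c=snap('wrist','w9'); print(s['t'],s['eef_pos'],s['orientation'],s['grip_width'],s['wrist_force'])
cv2.imwrite('pics/w9z.png',p)
s,p,d,c=snap('side','e9')
cv2.imwrite('pics/e9a.png',cv2.resize(p[130:230,180:290],None,fx=7,fy=7,interpolation=cv2.INTER_CUBIC)[:600])
s,p,d,c=snap('scene','s9')
cv2.imwrite('pics/s9a.png',cv2.resize(p[160:260,220:340],None,fx=6,fy=6,interpolation=cv2.INTER_CUBIC)[:600])
E
```

```text
10.625 [ 6.05926493e+02 -2.75117713e-01  2.19703478e+02] [[ 4.25693558e-01  9.04867132e-01  6.83795985e-04]
 [ 9.04867192e-01 -4.25693844e-01  3.40987236e-04]
 [ 5.99635884e-04  4.73588483e-04 -9.99999708e-01]] 38.25753223564744 [ 0.48618814  0.61234865 -0.25694462]
```

View pics/w9z.png

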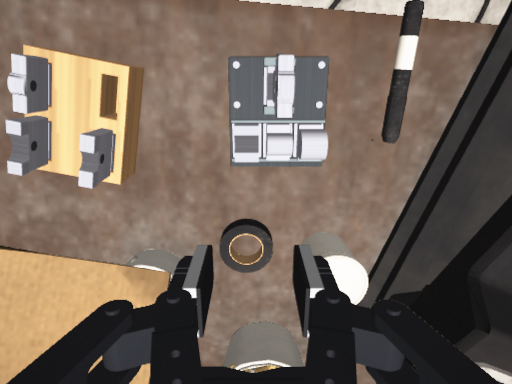

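View pics/e9a.png

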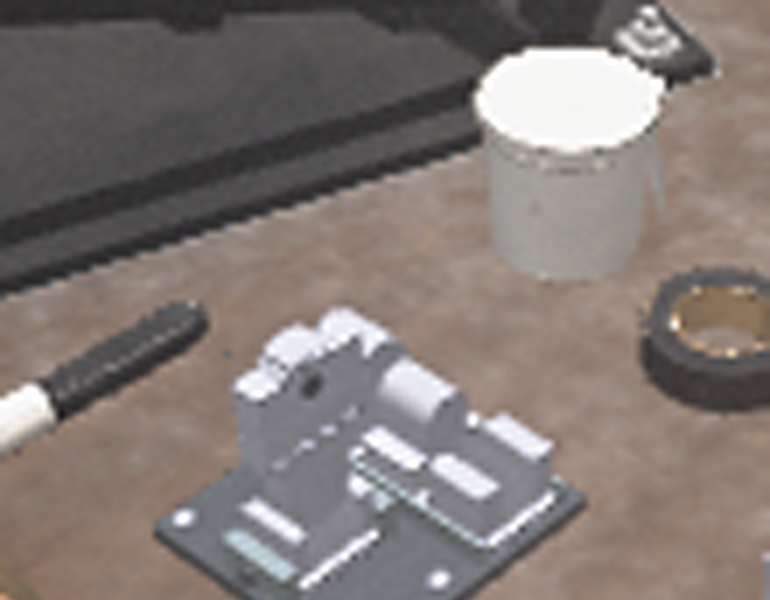

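View pics/s9a.png

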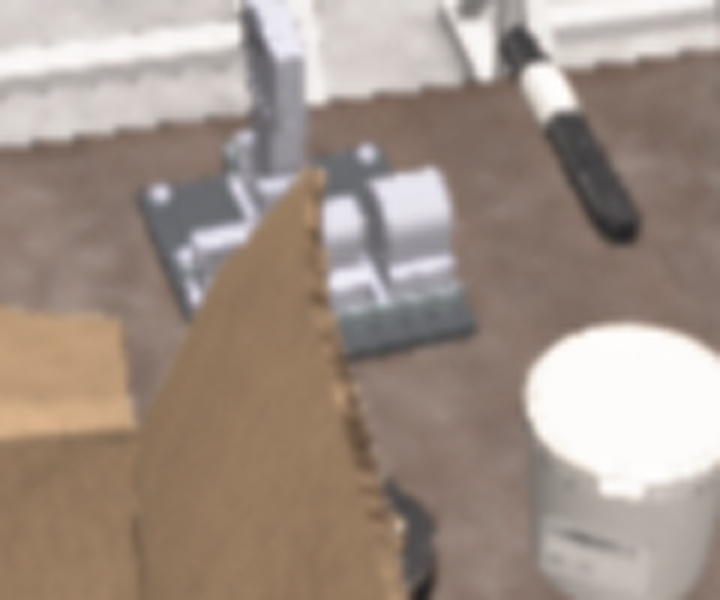

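```bash
python3 - <<'E'
from h import *
th=np.radians(-25.1); ex=np.array([np.cos(th),np.sin(th),0]); ey=np.array([-np.sin(th),np.cos(th),0]); O=np.array([661.2,57.3,40])
out={}
for fn,x0,y0,w,hh,k in (('w9',200,30,150,150,5),('e9',190,150,100,80,7)):
    p=load(fn)[2].copy(); z=cv2.resize(p[y0:y0+hh,x0:x0+w],None,fx=k,fy=k,interpolation=cv2.INTER_CUBIC)
    for X in (6,-6):
        pts=[(23,24),(23,56),(12,56),(12,58),(0,63),(-12,58),(-12,56),(-23,56),(-23,24),(-18,24),(-18,16),(18,16),(18,24),(23,24)]
        q=proj(fn,np.array([O+X*ex+y*ey+np.array([0,0,zz]) for y,zz in pts]))
        q=((q-[x0,y0])*k+k/2).astype(int); cv2.polylines(z,[q],False,(0,0,255) if X>0 else (0,200,0),1)
    cv2.imwrite(f'pics/{fn}ov.png',z[:600])
P=cloud('w9')
# heights along leaf head
m=(P[...,2]>85)&(P[...,2]<115); rel=P-O; a=rel@ex; b=rel@ey; m&=(abs(a)<8)&(abs(b)<28)
bb=b[m]; zz=P[...,2][m]
for lo in range(-26,26,4):
    s=(bb>=lo)&(bb<lo+4)
    if s.sum(): print(lo,s.sum(),np.median(zz[s]).round(1), np.median(a[m][s]).round(1))
print('b range',bb.min(),bb.max())
E
```

```text
-22 80 95.5 -1.7
-18 91 95.4 -1.5
-14 89 95.6 -1.8
-10 84 98.6 -1.7
-6 90 100.9 -1.6
-2 105 101.6 -1.8
2 104 101.2 -1.8
6 100 99.2 -1.8
10 86 95.7 -1.5
14 101 94.9 -1.6
18 101 94.6 -1.7
22 31 94.6 -1.8
b range -21.78440816226348 23.348710114697614
```

View pics/w9ov.png

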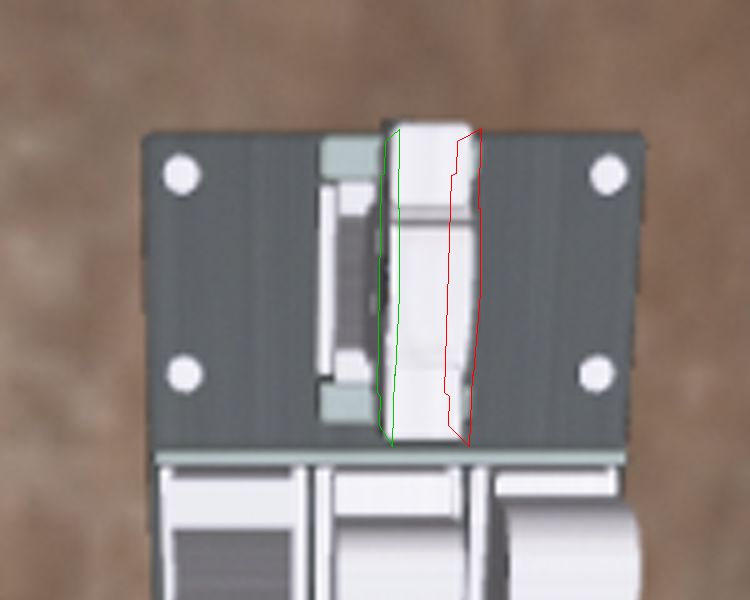

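View pics/e9ov.png

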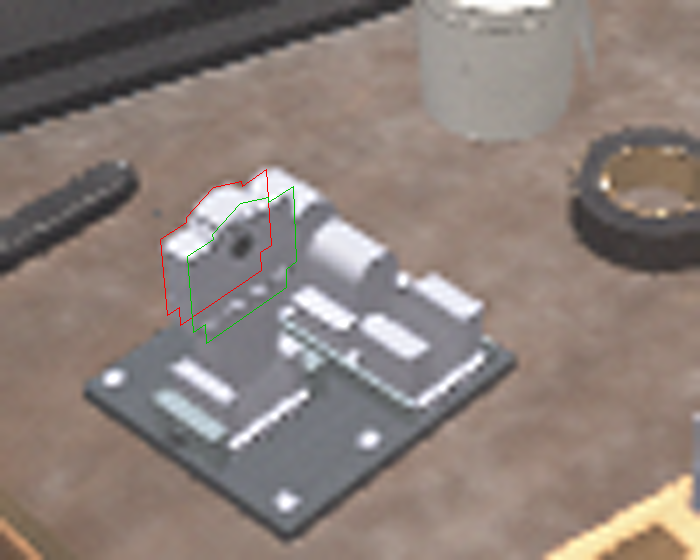

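```bash
python3 - <<'E'
from h import *
th=np.radians(-25.1); ex=np.array([np.cos(th),np.sin(th),0]); ey=np.array([-np.sin(th),np.cos(th),0]); O=np.array([661.2,57.3,40])
def slope(fn,m,lab):
    P=cloud(fn); rel=P-O; a=rel@ex; b=rel@ey; mm=m(P,a,b)&~np.isnan(P[...,0]); 
    A=np.c_[a[mm],b[mm],np.ones(mm.sum())]; c,res,_,_=np.linalg.lstsq(A,P[...,2][mm],rcond=None)
    print(fn,lab,mm.sum(),'slope_a',np.degrees(c[0]).round(2),'slope_b',np.degrees(c[1]).round(2),'z0',c[2].round(2))
for fn in('w9','w1','e9'):
    slope(fn,lambda P,a,b:(abs(P[...,2]-6)<4)&((abs(a+32)<10)|(abs(a-40)<8))&(abs(b)<25),'plate')
    slope(fn,lambda P,a,b:(abs(P[...,2])<5)&(abs(a)<120)&(abs(b+30)<150)&((abs(a)>62)),'bench')
for fn in('w9','e9'):
    slope(fn,lambda P,a,b:(abs(P[...,2]-95)<3)&(abs(a)<7)&(abs(b)>13.5)&(abs(b)<22),'head flats')
    slope(fn,lambda P,a,b:(abs(P[...,2]-33)<2.5)&(abs(a+8)<4)&(abs(b)>12.5)&(abs(b)<18),'rims')
E
```

```text
w9 plate 1812 slope_a -0.0 slope_b -0.13 z0 7.66
w9 bench 24848 slope_a -0.03 slope_b -0.05 z0 -1.25
w1 plate 1129 slope_a -0.04 slope_b -0.01 z0 7.67
w1 bench 16117 slope_a -0.04 slope_b -0.05 z0 -1.23
e9 plate 193 slope_a 0.03 slope_b -0.08 z0 8.27
e9 bench 3252 slope_a -0.01 slope_b -0.01 z0 -0.45
w9 head flats 372 slope_a 1.0 slope_b -1.09 z0 95.22
w9 rims 66 slope_a -0.93 slope_b 0.74 z0 32.44
e9 head flats 27 slope_a 1.71 slope_b -1.48 z0 95.91
e9 rims 10 slope_a 5.62 slope_b -2.71 z0 34.12
```

Request:
arm_command(moves=[[0, 0, 0, 0, 0, 0, -0.1], [0, 0, 0, 0, 0, 0, -0.1], [0, 0, 0, 0, 0, 0, -0.1], [0, 0, 0, 0, 0, 0, -0.1], [0, 0, 0, 0, 0, 0, -0.1], [0, 0, 0, 0, 0, 0, -0.1], [0, 0, 0, 0, 0, 0, -0.1], [0, 0, 0, 0, 0, 0, -0.1]])

```text
t: 11.78
eef_pos: [605.6, -0.6, 219.3]
orientation: [[0.426, 0.905, -0.0], [0.905, -0.426, 0.0], [0.0, -0.0, -1.0]]
wrist_force: [-0.5, 0.1, -0.5]
grip_width: 38.1
```

```bash
python3 - <<'E'
from h import *
snap('wrist','w10')
th=np.radians(-25.1); ex=np.array([np.cos(th),np.sin(th),0]); ey=np.array([-np.sin(th),np.cos(th),0]); O=np.array([661.2,57.3,40])
for fn in('w9','w10'):
    P=cloud(fn); rel=P-O; a=rel@ex; b=rel@ey
    m=(abs(P[...,2]-95)<3)&(abs(a+1.7)<4.5)&(abs(b)>13.5)&(abs(b)<21.5)
    A=np.c_[a[m],b[m],np.ones(m.sum())]; c=np.linalg.lstsq(A,P[...,2][m],rcond=None)[0]; print(fn,m.sum(),np.degrees(c[:2]),c[2],load(fn)[1]['t'],load(fn)[1]['eef_pos'])
    # stand leaves for reference (shoulders hung level)
    th2=np.radians(-36.3); ex2=np.array([np.cos(th2),np.sin(th2),0]); ey2=np.array([-np.sin(th2),np.cos(th2),0]); L=np.array([475.4,113.2,44])-30*ex2+26*ey2
    rel=P-L; a=rel@ex2; b=rel@ey2; m=(abs(P[...,2]-75)<3)&(abs(a)<4.5)&(abs(b)>10)&(abs(b)<21.5)
    A=np.c_[a[m],b[m],np.ones(m.sum())]; c=np.linalg.lstsq(A,P[...,2][m],rcond=None)[0]; print('  standleaf',m.sum(),np.degrees(c[:2]),c[2])
d=cv2.absdiff(load('w9')[2],load('w10')[2]); print(d[50:130,220:340].max(), d[50:130,220:340].mean())
E
```

```text
w9 265 [ 2.00415145 -1.14340423] 95.30833963715831 10.625 [ 6.05926493e+02 -2.75117713e-01  2.19703478e+02]
  standleaf 326 [0.36135627 0.15363643] 75.65162961711489
w10 264 [-1.05276536 -0.96290356] 95.24378535847565 11.775 [605.61884558  -0.64178618 219.31359095]
  standleaf 333 [-1.22256029 -0.24436694] 75.6731283208258
114 5.397916666666666
```

```bash
python3 - <<'E'
from h import *
print(job_done())
E
```

```text
the job is handed in; nothing more can be done
None
```

The insert in the jaws is a hollow one of radius 14 mm. `leaf_convex_14` now stands on it, released and seated, and I handed the job in at about 11.8 s of the 51 s allowed.

- **Which leaf:** in the camera images the trough measured 23.8 mm across, where a 14 mm radius gives 24.2. Its rims are about 33 mm up and its floor about 26 mm. That pointed to `leaf_convex_14`, so it was the first leaf I tried, and no other leaf was taken from the stand.
- **Fit:** I lowered it in steps of about 1 mm and shifted it by 0.5 mm when the first touch showed a sideways push. It then met firm contact with about 6 N upward and almost no sideways force. Its origin was at about 39.9 mm by the arm reading, against 40 mm for a fit; a wrong leaf would have stopped 4 mm low or 6 mm high or more. After release, the depth image put it at about 39.6 mm.
- **Last checks:** pictures about one second apart showed the leaf unmoved, and the gripper was clear of everything. The pot, the marker and the other three leaves stood where they were.
- **Not perfect:**
  - The leaf leans about 1° along its width (readings from 1.0° to 1.5°). It was steady, so I left it rather than risk disturbing it.
  - One depth reading put the leaf head about 1.7 mm off centre along the trough. The close-up wrist picture showed it centred, and I did not resolve the difference. The limits given for the fit are only on height and across the trough.

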